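# Click the spindle round and hold its collar on the flat

### The job

With the fingers on the bare shaft of the spindle fixture, turn it anticlockwise (seen from above) until it clicks into place with its flat facing the hex driver. Then put the collar with the set screw over the shaft, screw over the flat and pointing at the driver, and hold it there with its top face flush with the end of the shaft, ready for tightening. Finish while still holding the collar, since it slides down if let go, with the shaft still in its click position; leave everything else where it is.

Things in the scene. Friction and masses are not known exactly. Their poses are not given: they have to be found in the camera images.
- fixture: Bolted-down spindle fixture: plate 110 x 100 x 14 mm, round aluminium housing 84 mm wide, top 55 mm up, with an upright shaft. A black-handled hex driver lies level in saddles on it, pointing at the shaft: it spans 95 to 230 mm from the shaft's axis, centre 105 mm up, all below 119 mm. Origin on the shaft's axis at table height; +x points from the shaft along the driver, z up
- shaft_top (a point): Centre of the shaft's upper end, 115 mm above the table. Upright steel shaft, diameter 25 mm, 53 mm clear above a 40 mm wide shoulder. One flat, 5 mm deep and 20 mm wide, runs its whole length: fingers closed on the flat and the side behind it feel 20 mm, elsewhere up to 25 mm. Top edge chamfered 2 mm. x points out of the flat and turns with the shaft; z up
- spindle (a joint): Shaft angle (rad), growing anticlockwise from above: 0 with the flat facing the driver. Starts between -1.3 and -0.5; turns against light friction (0.02 N m), stays where left, stops at -1.6 and 0.6. A ball detent adds about 0.1 N m of resistance from -0.21 to -0.13; past that hump it gives way into the click position around 0, between this hump and a like one at +0.13
- collar_center (a point): Centre (on the axis, half-way up) of the loose shaft collar: steel ring 50 mm outside, 28 mm bore, 20 mm high, 0.2 kg, flat on the table, the only ring with a screw. The radial set screw points along +x, half-way up: its dark 9 mm head stands 6.5 mm out of the rim, its 6 mm wide tip reaches to 9 mm from the axis, so it goes on only with screw over flat (within 0.3 rad)
- spacer: plain steel ring without any screw, 48 mm outside, 28 mm bore, 12 mm high; not used; origin at the centre of its underside
- bush: flanged steel bush without any screw, flange 54 mm, body 38 mm, 30 mm high; not used; origin at the centre of its underside
- vee_block: dark steel vee block 60 x 50 x 42 mm; bystander; origin at the centre of its underside
- loupe: black eye loupe, 40 mm across and 42 mm high; bystander; origin at the centre of its underside
- screw_jar: clear jar with steel cap, 56 mm across and 70 mm high; bystander; origin at the centre of its underside
- caliper: digital caliper lying flat, 200 mm long; bystander; origin under the middle of its beam
- gauge_block: steel gauge block 35 x 9 x 35 mm standing on edge; bystander; origin at the centre of its underside
- knurled_knob: aluminium handwheel knob, 42 mm across and 24 mm high; bystander; origin at the centre of its underside
- collar: the same shaft collar; origin at the centre of its underside, 10 mm below collar_center, same axes
Not all that is in view belongs to the job. What is shaped like the collar but purple is not meant.

How it is judged:
By the outcome, as a careful person would: the job done as asked, in the order asked, and still so for the second after the job is handed in, while the arm keeps its last pose, push and grip.
It also fails if it takes over 64 s, if anything falls off the work surface, if the arm or the gripper's body presses on something with over 40 N, if the wrist force passes 120 N, or if a joint passes its speed limit or range.

### The arm

A 7-joint arm with a two-finger parallel gripper is mounted at the origin on the work surface. World frame = base frame: x ahead of the robot, y to its left, z up, the work surface at z = 0. Lengths are in m, angles in rad, forces in N, time in s.
With the tool pointing down it reaches from about 0.4 to 0.85 m from the base axis. Payload 10.4 kg.
Tool frame: the origin (TCP) lies between the finger pads; the fingertips stand ahead of it and the grasp point (between the pads) lies 5 mm behind it (manip.tip_extent is the z of the fingertips in the tool frame, in m); z points along the fingers, y is the line along which they close (so a half turn about z gives the same grasp; the last joint's range is limited). The gripper opens to 85 mm and grips with 20 to 120 N. Pads are 22 mm wide; open, the fingers measure 114 mm over their backs; the gripper's body (76 mm by 85 mm) begins 54 mm behind the grasp point. The pads swing forward as they close: fully open they stand 13 mm farther back than shut.
Start: joints at [1.176, 0.332, -0.065, 1.46, 0.022, 1.35, -0.088], TCP at [0.227, -0.582, 0.245] pointing down, gripper open.
Joint ranges: [-2.6, 2.6], [-0.5, 2.12], [-1.47, 1.34], [0.16, 2.42], [-1.27, 4.41], [0.06, 2.06], [-2.6, 2.6]. Speed limits (rad/s): [2.22, 2.22, 2.79, 2.79, 3.14, 3.14, 3.14].

### API

Orientations are given as a unit quaternion [x, y, z, w].
In Python, from workcell import status, viewer, manip gives the robot as it stands.
- The arm moves only by the tool play_rows, never from a script. Its argument "plan" is one flat list of numbers, 7 for each row, row after row: the turn, a rotation vector about the tool's x, y, z in degrees, then the shift along the tool's x, y, z in m, then the opening, from 0 (shut) to 1 (fully open). In form: [ax, ay, az, dx, dy, dz, grip, ax, ay, az, dx, dy, dz, grip, ...]. A call has 1 to 20 rows; each row is the pose to reach, as a shift and turn from the pose commanded when the call began, along the tool's axes at that moment; what a row does not reach only later rows make up. A row lasts 1/8 s, in which the tool goes at most 62.5 mm and 10.7 degrees, less where a joint would pass 70% of its speed; a pose out of reach is approached as far as the arm can. A call with a gripper value outside its range is refused whole. The fingers move at their own pace and stop on an object; "squeeze" is the grip in N (left out, the last holds). Time passes only in rows, so rows that repeat a pose let the fingers close. It gives the time, the measured TCP pose, the force, the opening and the grip force at its end, in the units of the state.
- status.get_obs(): the state, without advancing time (a new reading comes with each control period).
- viewer.camera(name): name is "scene" or "top" or "wrist"; returns the picture (480x640x3 uint8, red, green, blue); there is no depth.
- viewer.camera_model(name): a dict with "fx", "fy", "cx", "cy" (pixels), "R" (3x3) and "t" (3): a world point X has camera coordinates R X + t. Camera axes: x right, y down, z forward; pixel columns grow to the right and rows downward; lengths in m; the calibration is good to about 2 mm. A picture is of the moment at which its call begins: read the wrist's pose just before it. camera_model takes no time and is no camera call; for the wrist camera it gives the pose at the moment of the call.
- manip.hand_in(): hands the job in; it is judged then, once.
The state is a dict: "clock": time; "joint_pos": joint angles; "joint_velocities": joint speeds; "tau": joint torques, N m; "position": TCP position; "ee_rot": TCP orientation; "ft_force": force on the tool from outside, world axes, zero at the start; "torque": the same for the moment, N m; "grip_width": opening from 0.0 (shut) to 1.0 (fully open); "grasp_force": force on a finger pad.
Only numpy, scipy, OpenCV 4.12 (cv2) and the standard library are available. Lean on these libraries where they do the work, as an engineer would, in place of code of your own. Each camera call takes 0.05 s, during which the arm holds its last target. There are 200 camera calls.

## Working session

There is one attempt and no reset: what is moved stays moved. The work goes in short steps, Python scripts to look and compute and a tool call to move; the robot and the scene stay as the last step left them, time stands still between calls to the robot, and variables do not carry over. Pictures are saved under pics/ and viewed, at most 10 in all, crops included, and the job is handed in when it is done.

Besides the shell and the picture viewer there is one more tool, called as name(argument=value, ...), one argument or row to a line, values as JSON. play_rows: Moves the arm, as the interface text tells. Its arguments: {"type":"object","properties":{"plan":{"type":"array","items":{"type":"number"}},"squeeze":{"type":"number"}},"required":["plan"]}

```bash
mkdir -p pics; ls
python3 - <<'E'
from workcell import status, viewer, manip
import cv2, numpy as np
o=status.get_obs(); print(o); print(manip.tip_extent)
for n in ("scene","top"):
    im=viewer.camera(n); cv2.imwrite(f"pics/{n}0.png",im[...,::-1])
    m=viewer.camera_model(n); print(n,m['fx'],m['cx'],m['cy'],(-np.array(m['R']).T@m['t']).round(3),np.array(m['R']).round(3).tolist())
E
```

```text
pics
{'clock': 0.0, 'joint_pos': array([ 1.17635758,  0.33287805, -0.06469495,  1.46094439,  0.02160087,
        1.34990236, -0.08851164]), 'joint_velocities': array([-1.94414839e-05,  5.46744229e-04, -1.33114177e-03,  1.08097768e-04,
        1.20325760e-03,  2.71138955e-04, -4.38016574e-04]), 'tau': array([ 1.26384988e-03, -6.25443006e+01,  5.00043947e-02, -3.91604984e+01,
        1.63519563e-02,  9.93298483e-03,  2.72060851e-05]), 'position': array([ 0.22694314, -0.58195728,  0.24451058]), 'ee_rot': array([ 9.82766020e-01,  1.84852466e-01, -1.66727389e-04, -6.98702759e-04]), 'ft_force': array([ 0.90781565, -0.22258298, -0.10573818]), 'torque': array([0.0213205 , 0.0438327 , 0.01178805]), 'grasp_force': 0.0, 'grip_width': 1.0041188076770065}
0.014
scene 433.11116543155725 319.8464266731058 243.90222291333006 [ 0.937 -0.339  0.945] [[0.686, 0.728, -0.011], [0.62, -0.592, -0.516], [-0.382, 0.347, -0.857]]
top 462.57285520587584 323.1369683410651 241.56746780604539 [ 0.478 -0.007  1.123] [[-0.011, -1.0, 0.02], [-0.998, 0.009, -0.056], [0.056, -0.021, -0.998]]
```

View pics/scene0.png

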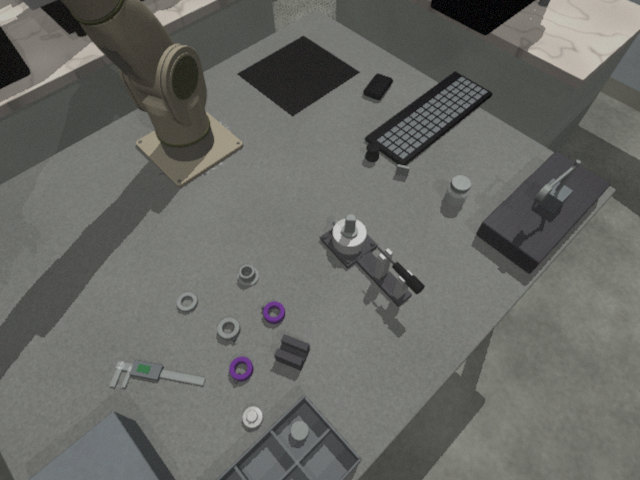

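View pics/top0.png

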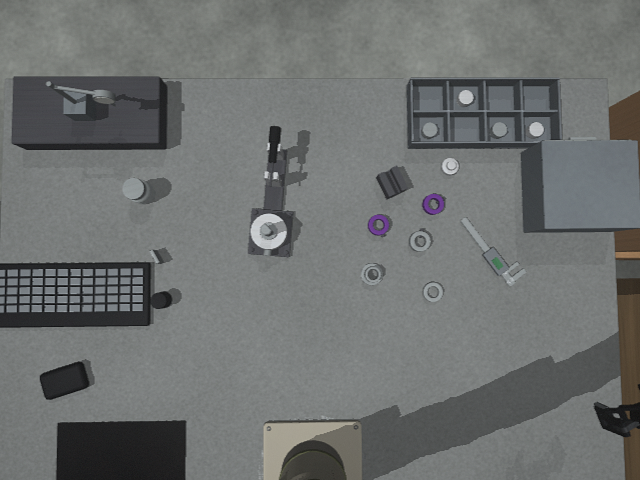

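The scene view shows the fixture around (350,240) with the driver to its lower right. The top view has the housing at (268,231), the driver tip to handle at about (272,175) to (274,130), and grey rings at (420,240), (433,292) and (373,273). I'll zoom in on those.

```bash
cat > h.py <<'E'
from workcell import status, viewer, manip
import cv2, numpy as np
from scipy.spatial.transform import Rotation as Rn
def ray(m,uv,z):
    R=np.array(m['R']);c=-R.T@np.array(m['t'])
    d=R.T@np.array([(uv[0]-m['cx'])/m['fx'],(uv[1]-m['cy'])/m['fy'],1])
    return c+d*(z-c[2])/d[2]
def proj(m,X):
    p=np.array(m['R'])@np.array(X)+m['t']; return np.array([m['fx']*p[0]/p[2]+m['cx'],m['fy']*p[1]/p[2]+m['cy']])
def totool(P,o=None):
    o=o or status.get_obs(); return Rn.from_quat(o['ee_rot']).inv().apply(np.array(P)-o['position'])
E
python3 - <<'E'
from h import *
im=cv2.imread('pics/top0.png')
a=cv2.resize(im[215:305,350:450],None,fx=4,fy=4,interpolation=cv2.INTER_CUBIC)
b=cv2.resize(im[170:260,235:315],None,fx=4,fy=4,interpolation=cv2.INTER_CUBIC)
cv2.imwrite('pics/c1.png',np.hstack([a,b]))
m=viewer.camera_model('top')
for uv,z in [((420,240),.02),((433,292),.012),((373,273),.03),((268,231),.055),((274,130),.105),((272,176),.105)]: print(uv,ray(m,uv,z).round(3))
E
```

```text
(420, 240) [ 0.541 -0.263  0.02 ]
(433, 292) [ 0.416 -0.293  0.012]
(373, 273) [ 0.463 -0.147  0.03 ]
(268, 231) [0.563 0.098 0.055]
(274, 130) [0.785 0.079 0.105]
(272, 176) [0.681 0.083 0.105]
```

View pics/c1.png

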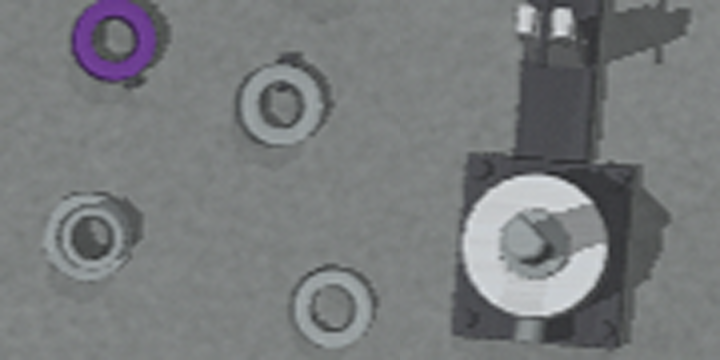

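The crop shows a ring with a screw at crop (282,104), head at (291,60), pointing roughly +x. That ring is the collar. The flanged ring is the bush and the plain one is the spacer. I'll look at the fixture from above with the wrist camera next.

Run:
```python
from h import *
m=viewer.camera_model('wrist'); R=np.array(m['R']);c=-R.T@m['t']
o=status.get_obs(); T=Rn.from_quat(o['ee_rot']).as_matrix()
print('cam in tool',totool(c).round(3),'axes in tool',(R@T).round(2).tolist(),m['fx'],m['cx'],m['cy'])
print('to shaft',totool([.555,.095,.30]).round(3), 'tool y yaw',np.arctan2(T[1,1],T[0,1]))
print(T.round(3))
```

```text
cam in tool [ 0.075 -0.    -0.129] axes in tool [[0.0, 1.0, -0.0], [-0.96, 0.0, -0.3], [-0.3, 0.0, 0.96]] 429.5459356446001 325.2146141132024 247.91265119287203
to shaft [ 0.552 -0.512 -0.055] tool y yaw -1.1989828803808735
[[ 0.932  0.363 -0.001]
 [ 0.363 -0.932  0.001]
 [-0.    -0.001 -1.   ]]
```

play_rows(
  plan=[0,0,0,0.05,-0.045,-0.01,1,0,0,0,0.09,-0.085,-0.01,1,0,0,0,0.13,-0.125,-0.01,1,0,0,0,0.175,-0.165,-0.01,1,0,0,0,0.22,-0.205,-0.01,1,0,0,0,0.265,-0.245,-0.01,1,0,0,0,0.31,-0.285,-0.01,1,0,0,0,0.355,-0.325,-0.01,1,0,0,0,0.4,-0.37,-0.01,1,0,0,0,0.445,-0.41,-0.01,1,0,0,0,0.49,-0.455,-0.01,1,0,0,0,0.53,-0.49,-0.01,1,0,0,0,0.552,-0.512,-0.01,1,0,0,0,0.552,-0.512,-0.01,1,0,0,0,0.552,-0.512,-0.01,1],
)

```text
clock: 1.98
position: [0.5551, 0.0942, 0.2549]
ee_rot: [0.983, 0.184, -0.0, 0.0]
ft_force: [-0.6, 0.3, -0.2]
grip_width: 0.995
grasp_force: 0.0
```

Run:
```python
from h import *
m=viewer.camera_model('wrist'); im=viewer.camera('wrist')[...,::-1]; cv2.imwrite('pics/w1.png',im)
np.savez('w1.npz',**m)
o=status.get_obs(); print(o['clock'],o['position'],o['joint_velocities'].max())
```

```text
2.025 [0.55516281 0.09384916 0.2550957 ] 0.00907729401626358
```

View pics/w1.png

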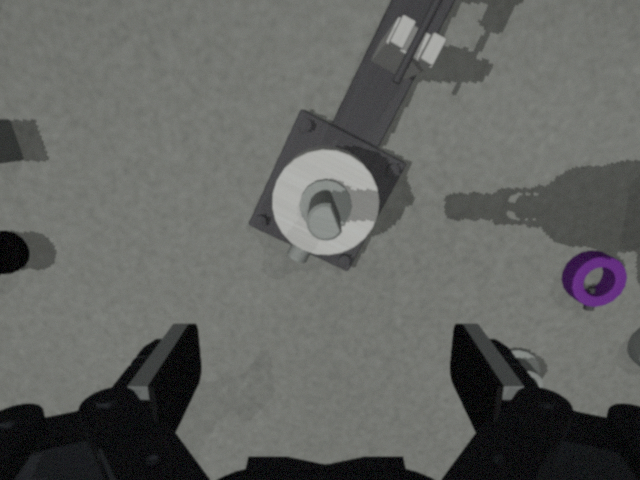

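The wrist view shows the housing disc centred at about (326,201), the shaft top at about (323,218), and a dark flat on the right side from (332,192) to (342,233). The driver tip is near (398,80). I'll enlarge the shaft and measure the geometry.

Run:
```python
from h import *
im=cv2.imread('pics/w1.png'); m=dict(np.load('w1.npz'))
c=cv2.resize(im[160:260,270:390],None,fx=6,fy=6,interpolation=cv2.INTER_CUBIC); c=cv2.convertScaleAbs(c,alpha=1.4); cv2.imwrite('pics/w1c.png',c)
# housing top: bright
g=cv2.cvtColor(im,cv2.COLOR_BGR2GRAY); k=(g>140).astype(np.uint8); k[:, :250]=0;k[:,400:]=0;k[:130]=0;k[270:]=0
n,l,s,_=cv2.connectedComponentsWithStats(k); i=1+s[1:,4].argmax()
cn=max(cv2.findContours((l==i).astype(np.uint8),cv2.RETR_EXTERNAL,cv2.CHAIN_APPROX_NONE)[0],key=len)
e=cv2.fitEllipse(cv2.convexHull(cn)); H=np.array([ray(m,p[0],.055)[:2] for p in cv2.convexHull(cn)])
(cx,cy),r=cv2.minEnclosingCircle(H.astype(np.float32)); print('housing ellipse',e,'world',cx,cy,'r',r)
# plate: dark region
P=[(304,110),(411,161),(350,270),(249,224)]
Q=np.array([ray(m,p,.014)[:2] for p in P]); print(Q.round(4),Q.mean(0),[np.linalg.norm(Q[i]-Q[i-1]).round(3) for i in range(4)])
for a,b in((0,3),(1,2)): d=Q[a]-Q[b]; print('yaw',np.arctan2(d[1],d[0]))
print('shaft top guess',ray(m,(322,218),.115))
```

```text
housing ellipse ((325.00238037109375, 201.8174591064453), (104.8021240234375, 105.9354476928711), 87.17810821533203) world 0.5637036561965942 0.09754864126443863 r 0.041602130979299545
[[0.6225 0.139 ]
 [0.617  0.04  ]
 [0.507  0.0508]
 [0.5146 0.1507]] [0.56528357 0.09510632] [np.float64(0.109), np.float64(0.099), np.float64(0.11), np.float64(0.1)]
yaw -0.10792140211692787
yaw -0.09809327917859006
shaft top guess [0.56569619 0.10043358 0.115     ]
```

View pics/w1c.png

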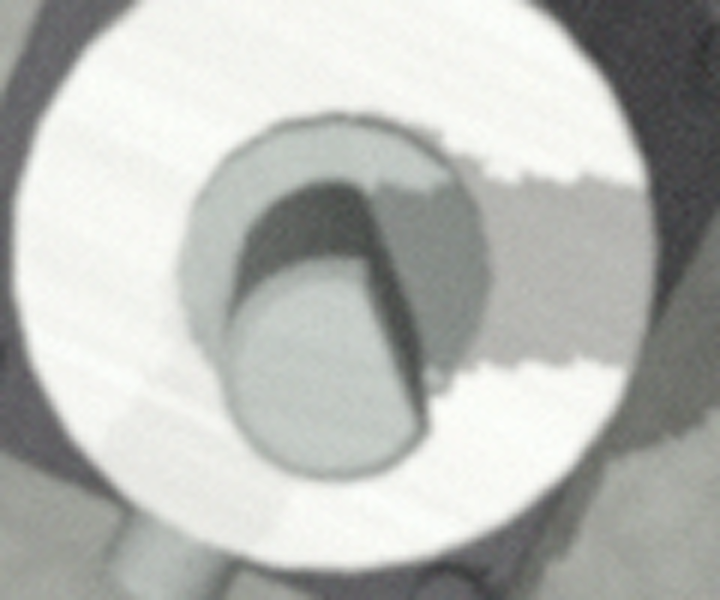

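Run:
```python
from h import *
m=dict(np.load('w1.npz')); f=lambda u,v:(270+(u+.5)/6-.5,160+(v+.5)/6-.5)
a=ray(m,f(365,270),.115);b=ray(m,f(425,430),.115);c=ray(m,f(338,368),.115)
d=a-b; print('len',np.linalg.norm(d),'center',c, 'dist', abs(np.cross(d[:2],(c-b)[:2]))/np.linalg.norm(d))
y=np.arctan2(d[1],d[0])-np.pi/2; print('flat normal yaw',y)
print('shoulder', ray(m,f(335,270),.062))
T=ray(m,(398,80),.105);print('tip',T, 'yaw',np.arctan2(T[1]-c[1],T[0]-c[0]))
print('to', totool([*c[:2],.09]).round(4),'turn deg', np.degrees(-(y+1.199)))
# top view driver
t=viewer.camera_model('top'); h=ray(t,(274,128),.105); print('handle',h,np.arctan2(h[1]-c[1],h[0]-c[0]),np.linalg.norm((h-c)[:2]))
```

```text
len 0.018727198406126435 center [0.56482025 0.0973908  0.115     ] dist 0.006403215941637842
flat normal yaw -0.8412303792636747
shoulder [0.56462033 0.09757357 0.062     ]
tip [0.66023047 0.08775585 0.105     ] yaw -0.10064321472838907
to [1.040e-02 1.000e-04 1.651e-01] turn deg -20.498689306187583
handle [0.78915784 0.07848901 0.105     ] -0.08405747378538474 0.22513247706513118<stdin>:4: DeprecationWarning: Arrays of 2-dimensional vectors are deprecated. Use arrays of 3-dimensional vectors instead. (deprecated in NumPy 2.0)
```

Measured: axis at about (0.5647, 0.0974), driver yaw about -0.10, flat yaw -0.84, which puts the spindle at about -0.74. Next I go down and grip across the flat.

play_rows(
  plan=[0,0,-10,0.0095,-0.0024,0.04,1,0,0,-20.5,0.0095,-0.0024,0.08,1,0,0,-20.5,0.0095,-0.0024,0.12,1,0,0,-20.5,0.0095,-0.0024,0.15,1,0,0,-20.5,0.0095,-0.0024,0.165,1,0,0,-20.5,0.0095,-0.0024,0.165,0.6,0,0,-20.5,0.0095,-0.0024,0.165,0.3,0,0,-20.5,0.0095,-0.0024,0.165,0.1,0,0,-20.5,0.0095,-0.0024,0.165,0,0,0,-20.5,0.0095,-0.0024,0.165,0,0,0,-20.5,0.0095,-0.0024,0.165,0,0,0,-20.5,0.0095,-0.0024,0.165,0,0,0,-20.5,0.0095,-0.0024,0.165,0,0,0,-20.5,0.0095,-0.0024,0.165,0],
  squeeze=40,
)

```text
clock: 3.78
position: [0.564, 0.1008, 0.0913]
ee_rot: [0.934, 0.357, 0.001, 0.0]
ft_force: [-1.5, -1.8, 7.1]
grip_width: 0.227
grasp_force: 40.0
```

Run:
```python
from h import *
o=status.get_obs(); print(o)
```

```text
{'clock': 3.775, 'joint_pos': array([ 0.32110209,  0.44914987, -0.70692833,  1.74364612,  0.32839935,
        1.06877537, -1.33837597]), 'joint_velocities': array([ 3.90149980e-04, -1.71777659e-03,  9.92769765e-04, -7.62193664e-05,
        1.67126668e-03, -2.80656506e-03,  6.94117401e-04]), 'tau': array([-7.68471379e-01, -5.35293746e+01, -1.01760149e+01, -3.13469303e+01,
       -9.27224918e-02, -5.20097259e-01,  1.32826046e-02]), 'position': array([0.56396394, 0.10084709, 0.09127595]), 'ee_rot': array([9.34248894e-01, 3.56620845e-01, 6.49144781e-04, 3.94354796e-04]), 'ft_force': array([-1.46468867, -1.80512014,  7.13492251]), 'torque': array([-0.14798726,  0.25626206,  0.05146256]), 'grasp_force': 39.9906775157433, 'grip_width': 0.22675622979188517}
```

Opening is 0.227 (19.3 mm), so the fingers are on the flat. Now the turn of 42.5 degrees anticlockwise about the shaft axis.

play_rows(
  plan=[0,0,-7,-0.0003,0,0,0,0,0,-14,-0.0006,0.0001,0,0,0,0,-21,-0.0009,0.0002,0,0,0,0,-28,-0.0012,0.0003,0,0,0,0,-35,-0.0014,0.0005,0,0,0,0,-39,-0.0016,0.0006,0,0,0,0,-42.5,-0.0017,0.0006,0,0,0,0,-42.5,-0.0017,0.0006,0,0,0,0,-42.5,-0.0017,0.0006,0,0,0,0,-42.5,-0.0017,0.0006,0],
  squeeze=60,
)

```text
invalid input
```

Run:
```python
from h import *
o=status.get_obs(); T=Rn.from_quat(o['ee_rot']).as_matrix()
print('y yaw',np.arctan2(T[1,1],T[0,1]),'tilt',T[2],o['position'],o['ft_force'],o['torque'],o['grip_width'],o['joint_pos'])
```

```text
y yaw -0.841499843402757 tilt [ 9.31655307e-04  1.19984819e-03 -9.99998846e-01] [0.56396394 0.10084709 0.09127595] [-1.46468867 -1.80512014  7.13492251] [-0.14798726  0.25626206  0.05146256] 0.22675622979188517 [ 0.32110209  0.44914987 -0.70692833  1.74364612  0.32839935  1.06877537
 -1.33837597]
```

play_rows(
  plan=[0,0,-7,-0.0003,0,0,0,0,0,-14,-0.0006,0.0001,0,0,0,0,-21,-0.0009,0.0002,0,0,0,0,-28,-0.0012,0.0003,0,0,0,0,-35,-0.0014,0.0005,0,0,0,0,-39,-0.0016,0.0006,0,0,0,0,-42.5,-0.0017,0.0006,0,0,0,0,-42.5,-0.0017,0.0006,0,0,0,0,-42.5,-0.0017,0.0006,0,0,0,0,-42.5,-0.0017,0.0006,0,0],
  squeeze=60,
)

```text
clock: 5.03
position: [0.5619, 0.0999, 0.0913]
ee_rot: [0.741, 0.671, -0.0, -0.0]
ft_force: [-8.1, -1.0, 13.0]
grip_width: 0.221
grasp_force: 58.2
```

Run:
```python
from h import *
o=status.get_obs(); T=Rn.from_quat(o['ee_rot']).as_matrix()
print('y yaw',np.arctan2(T[1,1],T[0,1]),'tilt',T[2],o['position'],o['ft_force'],o['torque'],o['grip_width'],o['joint_pos'])
```

```text
y yaw -0.09884145491222594 tilt [-3.91104175e-04 -7.40783196e-04 -9.99999649e-01] [0.56191435 0.09993244 0.09130679] [-8.1296913  -1.00138746 13.00590164] [-0.03992422  1.6511882  -0.01988114] 0.22117271025827206 [ 0.42729555  0.49190281 -0.84638674  1.74240591  0.40928975  1.094847
 -0.65149618]
```

play_rows(
  plan=[0,0,0,0,0,0,0.5,0,0,0,0,0,0,1,0,0,0,0,0,0,1,0,0,0,0,0,0,1,0,0,0,0,0,0,1,0,0,0,0,0,-0.03,1,0,0,0,0,0,-0.08,1,0,0,0,0,0,-0.13,1,0,0,0,0,0,-0.165,1,0,0,0,0,0,-0.165,1,0,0,0,0,0,-0.165,1],
)

```text
clock: 6.4
position: [0.5622, 0.0992, 0.2546]
ee_rot: [0.741, 0.671, -0.0, -0.0]
ft_force: [-0.0, -0.3, 0.1]
grip_width: 0.998
grasp_force: 0.0
```

Run:
```python
from h import *
m=viewer.camera_model('wrist'); im=viewer.camera('wrist')[...,::-1]; cv2.imwrite('pics/w2.png',im)
np.savez('w2.npz',**m)
u,v=proj(m,[.5647,.0974,.115]).astype(int); print(u,v)
c=cv2.convertScaleAbs(cv2.resize(im[v-50:v+50,u-60:u+60],None,fx=6,fy=6,interpolation=cv2.INTER_CUBIC),alpha=1.4); cv2.imwrite('pics/w2c.png',c)
o=status.get_obs(); T=Rn.from_quat(o['ee_rot']).as_matrix(); print(o['position'],o['grip_width'])
print('to collar',totool([.541,-.263,.2]).round(3), 'x yaw',np.arctan2(T[1,0],T[0,0]))
```

```text
329 238
[0.56201394 0.09910024 0.25417914] 0.9997798690635593
to collar [-0.362  0.015  0.054] x yaw 1.4713725112764466
```

View pics/w2c.png

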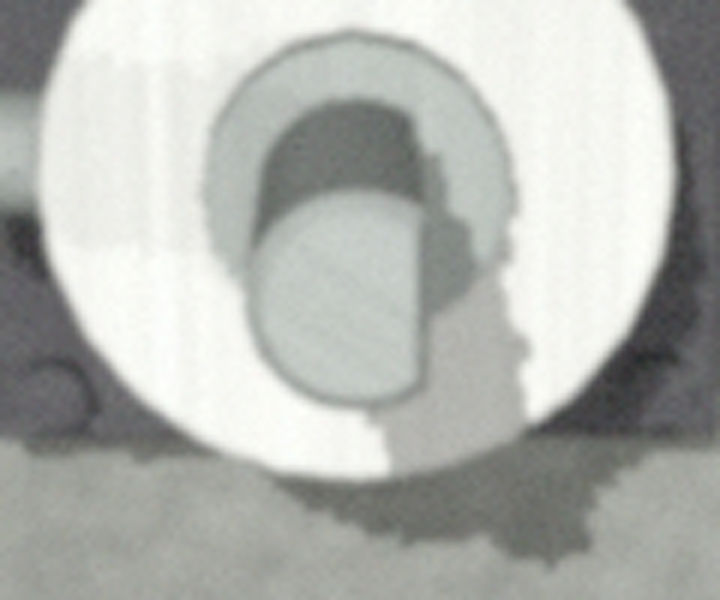

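The flat now faces the driver (vertical edge in this view, parallel to the plate). The shaft top centre is at about px (328.5,237). Next is the collar.

play_rows(
  plan=[0,0,9,-0.02,0.001,0,1,0,0,19,-0.06,0.002,0.01,1,0,0,29,-0.1,0.004,0.02,1,0,0,39,-0.14,0.006,0.03,1,0,0,49,-0.18,0.008,0.04,1,0,0,59,-0.22,0.009,0.05,1,0,0,69,-0.26,0.011,0.054,1,0,0,79,-0.3,0.013,0.054,1,0,0,89,-0.34,0.014,0.054,1,0,0,96,-0.362,0.015,0.054,1,0,0,96,-0.362,0.015,0.054,1,0,0,96,-0.362,0.015,0.054,1],
)

```text
clock: 7.95
position: [0.5415, -0.2609, 0.2006]
ee_rot: [0.995, -0.1, -0.001, -0.001]
ft_force: [0.1, 0.7, 1.3]
grip_width: 0.999
grasp_force: 0.0
```

Run:
```python
from h import *
m2=dict(np.load('w2.npz')); print('shaft',ray(m2,(328.5,237),.115))
m=viewer.camera_model('wrist'); im=viewer.camera('wrist')[...,::-1]; cv2.imwrite('pics/w3.png',im); np.savez('w3.npz',**m)
o=status.get_obs(); T=Rn.from_quat(o['ee_rot']).as_matrix(); print(o['position'],'x yaw',np.arctan2(T[1,0],T[0,0]),o['joint_pos'])
u,v=proj(m,[.541,-.263,.02]).astype(int); print(u,v)
c=cv2.convertScaleAbs(cv2.resize(im[v-60:v+60,u-60:u+60],None,fx=5,fy=5,interpolation=cv2.INTER_CUBIC),alpha=1.4); cv2.imwrite('pics/w3c.png',c)
```

```text
shaft [0.56425679 0.09855842 0.115     ]
[ 0.54163395 -0.26073749  0.20085352] x yaw -0.20048854380001022 [ 0.77035641  0.35067612 -0.49497179  1.56549625  0.17098939  1.26961915
 -1.52141446]
328 221
```

View pics/w3c.png

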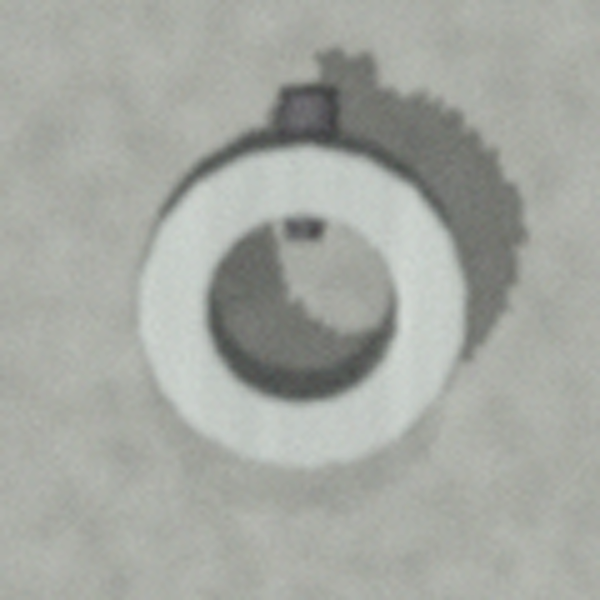

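The collar's top face is centred at crop (303,305), with the screw head at (307,112) and its tip at (304,230). The screw points almost exactly along tool x.

Run:
```python
from h import *
m=dict(np.load('w3.npz')); f=lambda u,v:(268+(u+.5)/5-.5,161+(v+.5)/5-.5)
c=ray(m,f(303,305.5),.02); l=ray(m,f(140,305),.02); r=ray(m,f(466,305),.02)
print('centre',c,'dia',np.linalg.norm(l-r), np.linalg.norm(ray(m,f(303,143),.02)-ray(m,f(303,468),.02)))
h=ray(m,f(307,88),.0145); t=ray(m,f(304,232),.0125)
for q in (h,t): d=q-c; print(np.linalg.norm(d[:2]),np.arctan2(d[1],d[0]))
h=ray(m,f(307,112),.0125);d=h-c;print(np.linalg.norm(d[:2]),np.arctan2(d[1],d[0]))
print(totool([*c[:2],.016]).round(4))
```

```text
centre [ 0.54073566 -0.26306112  0.02      ] dia 0.048294262994656195 0.04950388425492681
0.03135105657963981 -0.21689530248114772
0.009509138700190234 -0.21832150387715513
0.027537158828141877 -0.2203654519128338
[-0.0003  0.0026  0.1849]
```

play_rows(
  plan=[0,0,1,-0.0003,0.0026,0.05,1,0,0,1,-0.0003,0.0026,0.1,1,0,0,1,-0.0003,0.0026,0.14,1,0,0,1,-0.0003,0.0026,0.17,1,0,0,1,-0.0003,0.0026,0.183,1,0,0,1,-0.0003,0.0026,0.183,1,0,0,1,-0.0003,0.0026,0.183,0.8],
  squeeze=40,
)

```text
clock: 8.88
position: [0.5416, -0.265, 0.0198]
ee_rot: [0.994, -0.11, 0.001, 0.0]
ft_force: [0.8, -0.0, -0.1]
grip_width: 0.816
grasp_force: 0.0
```

play_rows(
  plan=[0,0,0,0,0,0,0.6,0,0,0,0,0,0,0.5,0,0,0,0,0,0,0.4,0,0,0,0,0,0,0.3,0,0,0,0,0,0,0.3,0,0,0,0,0,0,0.3,0,0,0,0,0,0,0.3],
  squeeze=40,
)

```text
clock: 9.75
position: [0.5416, -0.2648, 0.0202]
ee_rot: [0.994, -0.11, 0.001, 0.0]
ft_force: [-3.0, 2.1, 10.7]
grip_width: 0.573
grasp_force: 39.7
```

Run:
```python
from h import *
o=status.get_obs(); T=Rn.from_quat(o['ee_rot']).as_matrix()
print('x yaw',np.arctan2(T[1,0],T[0,0]),o['position'],o['ft_force'],o['torque'],o['grip_width'],o['grasp_force'],o['joint_pos'])
```

```text
x yaw -0.22137311510283 [ 0.5415926  -0.26478991  0.02015931] [-3.03723364  2.08982828 10.68069932] [0.68281266 0.58583841 0.00746953] 0.5733554858855784 39.69922810792923 [ 0.73197469  0.54465774 -0.4435636   1.71557883  0.27864029  0.94204061
 -1.61241871]
```

The grip is on 50 mm but sits high on the collar. I'll regrip about 6 mm lower, then lift.

play_rows(
  plan=[0,0,0,0,0,0,0.75,0,0,0,0,0,0,0.75,0,0,0,0,0,0.003,0.75,0,0,0,0,0,0.006,0.75,0,0,0,0,0,0.006,0.75,0,0,0,0,0,0.006,0.6,0,0,0,0,0,0.006,0.45,0,0,0,0,0,0.006,0.3,0,0,0,0,0,0.006,0.3,0,0,0,0,0,0.006,0.3],
  squeeze=60,
)

```text
clock: 11.0
position: [0.5408, -0.2648, 0.0129]
ee_rot: [0.994, -0.111, 0.0, 0.0]
ft_force: [-2.8, 1.3, 6.0]
grip_width: 0.571
grasp_force: 61.3
```

play_rows(
  plan=[0,0,0,0,0,-0.02,0.3,0,0,0,0,0,-0.06,0.3,0,0,0,0,0,-0.11,0.3,0,0,0,0,0,-0.16,0.3,0,0,0,0,0,-0.184,0.3,0,0,0,0,0,-0.184,0.3,0,0,0,0,0,-0.184,0.3],
)

```text
clock: 11.88
position: [0.54, -0.2646, 0.1953]
ee_rot: [0.994, -0.111, -0.001, -0.0]
ft_force: [-0.4, -0.2, -3.0]
grip_width: 0.567
grasp_force: 62.5
```

Run:
```python
from h import *
o=status.get_obs(); T=Rn.from_quat(o['ee_rot']).as_matrix()
print('x yaw',np.arctan2(T[1,0],T[0,0]),o['position'],o['ft_force'],o['torque'],o['grip_width'],o['grasp_force'])
m=viewer.camera_model('wrist'); im=viewer.camera('wrist')[...,::-1]; cv2.imwrite('pics/w4.png',im); np.savez('w4.npz',**m)
print('to shaft',totool([.5645,.0976,.20]).round(4))
```

```text
x yaw -0.22150689459458864 [ 0.53999956 -0.26462238  0.19527774] [-0.42973315 -0.20740272 -3.02553862] [-0.00310717 -0.01408095 -0.00351007] 0.5665223855156554 62.51433491706848
to shaft [-0.0555 -0.3588 -0.0049]
```

View pics/w4.png

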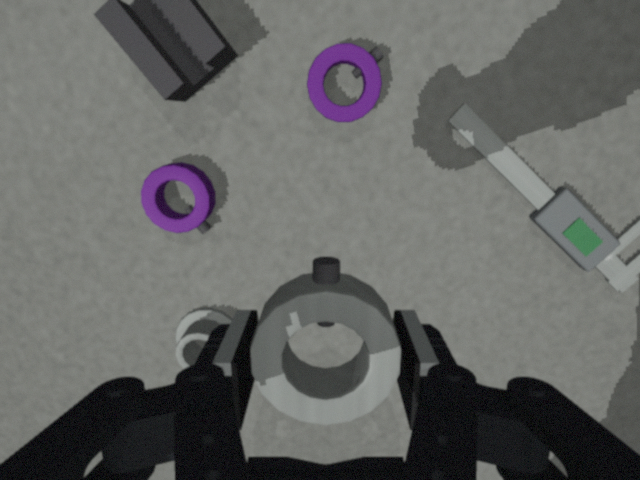

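The collar is held between the pads, with the screw at (326,268) pointing up-image (tool x) and the top face centre at about (326,357). I'll check its offset in the tool frame and the way to the shaft.

Run:
```python
from h import *
m=dict(np.load('w4.npz')); o=status.get_obs()
z=o['position'][2]+.0071
g=lambda p:totool(ray(m,p,z),o)
l,r,t,b=map(g,[(250,357),(402,357),(326,291.5),(326,424)])
print('outer dia',np.linalg.norm(l-r),np.linalg.norm(t-b),'centre',((l+r)/2).round(4),((t+b)/2).round(4))
l,r,t,b=map(g,[(282,360),(368,360),(326,321),(326,398)]); print('bore',np.linalg.norm(l-r),np.linalg.norm(t-b),((l+r)/2).round(4),((t+b)/2).round(4))
h=totool(ray(m,(326,258),o['position'][2]-.0029+.0045),o); print('head',h)
```

```text
outer dia 0.049238699480186325 0.04898627816267806 centre [ 0.0006  0.0003 -0.0071] [-0.0009  0.0003 -0.0071]
bore 0.027924355744940146 0.028494742845816778 [-0.0005 -0.0001 -0.0071] [-0.0007  0.0003 -0.0071]
head [ 0.0326207   0.00020876 -0.00167461]
```

play_rows(
  plan=[0,0,-1,-0.004,-0.03,0,0.3,0,0,-2,-0.011,-0.07,0,0.3,0,0,-3,-0.018,-0.115,0,0.3,0,0,-4,-0.025,-0.16,0,0.3,0,0,-5,-0.032,-0.205,0,0.3,0,0,-6,-0.038,-0.25,0,0.3,0,0,-7,-0.045,-0.295,0,0.3,0,0,-7,-0.05,-0.33,0.01,0.3,0,0,-7,-0.0549,-0.352,0.02,0.3,0,0,-7,-0.0549,-0.3588,0.035,0.3,0,0,-7,-0.0549,-0.3588,0.04,0.3,0,0,-7,-0.0549,-0.3588,0.04,0.3,0,0,-7,-0.0549,-0.3588,0.04,0.3],
)

```text
clock: 13.55
position: [0.5663, 0.0963, 0.1567]
ee_rot: [0.999, -0.05, 0.0, 0.0]
ft_force: [-0.3, 0.5, -2.2]
grip_width: 0.569
grasp_force: 62.5
```

Run:
```python
from h import *
o=status.get_obs(); T=Rn.from_quat(o['ee_rot']).as_matrix()
print('x yaw',np.arctan2(T[1,0],T[0,0]),'tilt',T[2],o['position'],o['ft_force'],o['grip_width'],o['grasp_force'])
m=viewer.camera_model('wrist'); im=viewer.camera('wrist')[...,::-1]; cv2.imwrite('pics/w5.png',im); np.savez('w5.npz',**m)
print('to target',totool([.5653,.0975,.1079]).round(4))
print('axis px',proj(m,[.5645,.0976,.115]), 'collar bore bottom c', proj(m,o['position']+T@[-.0008,.0002,.0129]))
```

```text
x yaw -0.10094136163978515 tilt [ 5.97588546e-04  2.43367493e-04 -9.99999792e-01] [0.56628841 0.09626469 0.15666857] [-0.28332731  0.49467656 -2.18525519] 0.5693377082618698 62.52762794494629
to target [-0.0011 -0.001   0.0489]
axis px [322.42972284 301.87897666] collar bore bottom c [325.72974266 331.49479676]
```

View pics/w5.png

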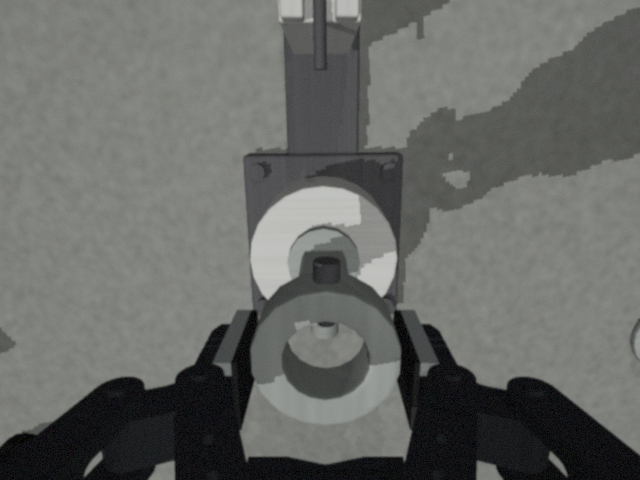

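It all lines up: the driver, flat and screw are along the image vertical at about x=322–326. I shift 1 mm and go down slowly, watching the force.

play_rows(
  plan=[0,0,0,-0.0011,-0.001,0.01,0.3,0,0,0,-0.0011,-0.001,0.02,0.3,0,0,0,-0.0011,-0.001,0.026,0.3,0,0,0,-0.0011,-0.001,0.029,0.3,0,0,0,-0.0011,-0.001,0.032,0.3,0,0,0,-0.0011,-0.001,0.032,0.3],
)

```text
clock: 14.35
position: [0.5649, 0.0984, 0.1242]
ee_rot: [0.999, -0.05, -0.0, 0.0]
ft_force: [0.5, -0.3, -2.3]
grip_width: 0.567
grasp_force: 62.5
```

Run:
```python
from h import *
o=status.get_obs(); T=Rn.from_quat(o['ee_rot']).as_matrix()
print('x yaw',np.arctan2(T[1,0],T[0,0]),o['position'],o['ft_force'],o['torque'],o['grip_width'])
print('to target',totool([.5653,.0975,.1079]).round(4))
```

```text
x yaw -0.09933097266849485 [0.56493492 0.09836957 0.12420728] [ 0.49143576 -0.32000799 -2.34931297] [ 0.025861    0.029911   -0.09964465] 0.5667621141994805
to target [0.0005 0.0008 0.0163]
```

play_rows(
  plan=[0,0,0,0.0003,0.0004,0.003,0.3,0,0,0,0.0003,0.0004,0.006,0.3,0,0,0,0.0003,0.0004,0.009,0.3,0,0,0,0.0003,0.0004,0.009,0.3],
)

```text
clock: 14.85
position: [0.565, 0.0979, 0.115]
ee_rot: [0.999, -0.05, -0.0, 0.0]
ft_force: [-0.8, -0.1, -1.3]
grip_width: 0.571
grasp_force: 62.5
```

play_rows(
  plan=[0,0,0,0,0,0.003,0.3,0,0,0,0,0,0.006,0.3,0,0,0,0,0,0.006,0.3],
)

```text
clock: 15.22
position: [0.565, 0.0979, 0.109]
ee_rot: [0.999, -0.05, -0.0, 0.0]
ft_force: [-0.3, -0.3, -1.6]
grip_width: 0.567
grasp_force: 62.5
```

Run:
```python
from h import *
m=viewer.camera_model('wrist'); im=viewer.camera('wrist')[...,::-1]; cv2.imwrite('pics/w6.png',im); np.savez('w6.npz',**m)
c=cv2.convertScaleAbs(cv2.resize(im[240:440,226:426],None,fx=3,fy=3,interpolation=cv2.INTER_CUBIC),alpha=1.8,beta=10); cv2.imwrite('pics/w6c.png',c)
o=status.get_obs(); T=Rn.from_quat(o['ee_rot']).as_matrix()
print('x yaw',np.arctan2(T[1,0],T[0,0]),o['position'],o['ft_force'],o['torque'],o['grip_width'])
print('to target',totool([.5653,.0975,.1079]).round(4))
```

```text
x yaw -0.09942966042889335 [0.56511527 0.09791042 0.10914779] [ 0.40592579 -1.09536464 -1.97744519] [-0.03125633  0.03910233  0.03117314] 0.5643619167970791
to target [0.0002 0.0004 0.0012]
```

View pics/w6c.png

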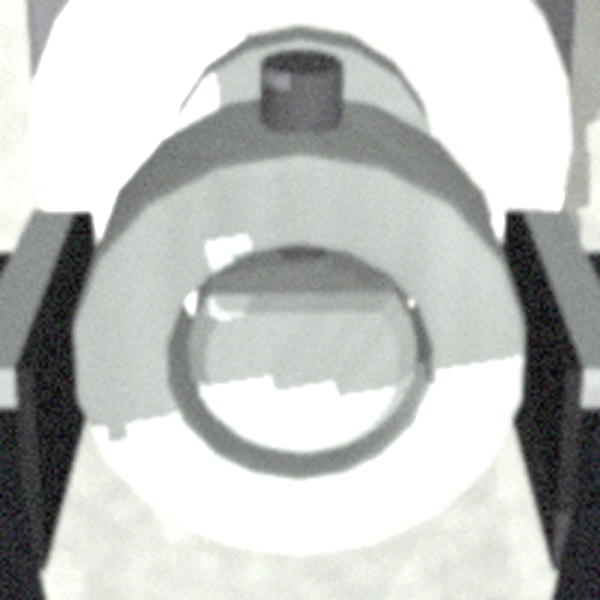

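The collar is on the shaft, the screw (crop (301,90)) over the flat chord (y≈300) and pointing at the driver. About 1.2 mm remain to flush.

play_rows(
  plan=[0,0,0,0.0001,0.0002,0.0012,0.3,0,0,0,0.0001,0.0002,0.0012,0.3,0,0,0,0.0001,0.0002,0.0012,0.3,0,0,0,0.0001,0.0002,0.0012,0.3,0,0,0,0.0001,0.0002,0.0012,0.3,0,0,0,0.0001,0.0002,0.0012,0.3],
)

```text
clock: 16.02
position: [0.5653, 0.0977, 0.1081]
ee_rot: [0.999, -0.05, 0.0, 0.0]
ft_force: [0.7, 0.2, -1.9]
grip_width: 0.566
grasp_force: 62.5
```

Run:
```python
from h import *
Z=[]
for i in range(6):
    im=viewer.camera('wrist'); o=status.get_obs(); Z.append(o['position'])
cv2.imwrite('pics/w7.png',im[...,::-1])
print(np.array(Z).round(5),o['ft_force'],o['torque'],o['grip_width'],o['clock'])
T=Rn.from_quat(o['ee_rot']).as_matrix(); print(np.arctan2(T[1,0],T[0,0]))
# collar vs. shaft shift since lift: compare collar look in w4 and now
a=cv2.imread('pics/w4.png',0)[250:300,290:360]; b=cv2.cvtColor(im,cv2.COLOR_RGB2GRAY)
r=cv2.matchTemplate(b[235:315,275:375],a[8:35,15:60],cv2.TM_CCOEFF_NORMED); print(cv2.minMaxLoc(r))
```

```text
[[0.56529 0.09773 0.10808]
 [0.56528 0.09773 0.10809]
 [0.56529 0.09774 0.10812]
 [0.5653  0.09773 0.10812]
 [0.5653  0.09773 0.10811]
 [0.56531 0.0977  0.10813]] [ 0.13055011 -0.44053131 -2.54712452] [ 0.01224501 -0.01442744 -0.07592728] 0.5639617029061293 16.325
-0.09948852519537706
(-0.31486889719963074, 0.9640311002731323, (41, 46), (30, 23))
```

The collar hasn't slipped in the grip (template match at the same pixel), the height is within 0.2 mm, and the contact force is negligible. Handing in.

```bash
python3 -c "
from workcell import manip
print(manip.hand_in())"
```

```text
the job is handed in; nothing more can be done
None
```

I handed the job in at about 16 s: the shaft is turned to its click position with the flat facing the driver, and the collar is still held on it, screw over the flat and pointing at the driver. Its top face is flush to about 0.2 mm by arm position; I could not check that closely in the images, and the hand-in returned no verdict.

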